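Present the bearing ball in its dish

TASK

Open the wooden case by levering up its hinged cover with the blade of the green screwdriver in the notch at the front, swing the cover fully up so that it stays open, and lay the screwdriver back down on the worktop. Then take the blue dish by its upright handle, lift it out level and turn it a quarter turn, either way, from how it lay in the case, keeping the loose steel ball in the middle, inside the white ring. Finish still holding the dish still and level in the air, at least 10 cm above the worktop; do not touch the ball and leave the pliers, tape measure and small wood offcut where they are.

Things in the scene. Friction and masses are not known exactly. Their poses are not given: they have to be found in the camera images.
- case: wooden case fixed to the worktop, 170 x 150 x 80 mm without its cover, walls 5 mm, inner floor 6 mm up. Origin: centre of its underside; x points from front (nearest the robot, yaw 0.05 to 0.5 rad) to back. Its front wall has a notch 70 mm wide in the middle of its top: sill 65 mm above the worktop, closed cover's underside 80 mm, so a 15 mm gap for a blade
- cover (a joint): angle of the cover's hinge in rad: 0 closed, 1.57 upright, at most 1.85. The hinge runs along the case's y axis at case x = 85 mm, z = 80 mm; the cover's front swings up and back. It is stiff (about 0.09 N m): the cover stays at any angle; lifting its lip takes about 1 N
- cover_lip (a point): middle of the front edge of the cover's underside, 177 mm from the hinge (the cover is a pale wooden board 176 x 150 x 6 mm that covers the case and overhangs its front by 7 mm)
- case_notch (a point): middle of the notch's sill, at the outer face of the case's front wall (case x = -85 mm, z = 65 mm)
- screwdriver_green: green-handled screwdriver, 169 mm long, 0.09 kg, lying on the worktop. Origin: at worktop height under the middle of its length; its -y axis points to the blade tip, +y to the handle's end. Handle 26 mm across, 25 mm high, from y = -2 to 84 mm; shaft 6 mm thick, off the worktop as it lies
- blade_tip (a point): tip of the screwdriver's blade, on its axis, 85 mm from the origin and about 10 mm above the worktop as it lies
- handle_mid (a point): middle of the screwdriver's handle (y = +40 mm, 12.5 mm above the worktop), a good place to grip, across the handle
- dish: blue dished plate, about 107 mm across, rim 22 mm high, 0.15 kg, hollow: the floor rises gently from the middle all round. Lies loose on the case's floor. Origin: centre of its underside; z up; its -x axis points to the handle, +x to a small pouring lip on the rim. In the case its x axis is parallel to the case's within 0.06 rad
- dish_grip (a point): grip point on the dish's handle: an upright fin 12 mm thick (along the dish's y), 26 mm long (along x), whose top is 56 mm above the dish's underside. This point is 64 mm from the dish's centre and 38 mm above its underside, 18 mm below the fin's top
- dish_middle (a point): middle of the dish's hollow floor, where the ball rests, 6 mm above its underside. A white ring of 25 mm radius is painted round it
- ball_center (a point): centre of the loose steel ball, 25 mm across, 0.064 kg, that lies in the dish; it rolls when the dish tips by more than about 5 degrees or is moved jerkily
- pliers_red: red-handled pliers lying on the worktop, 188 x 57 x 13 mm, a bystander
- tape_measure: yellow tape measure on the worktop, 91 x 39 x 66 mm, a bystander
- wood_offcut: small pine offcut on the worktop, 60 x 38 x 19 mm, a bystander

How it is judged:
On the way, in this order (a step that is already met when the one before it is completed fails the run):
1. the screwdriver, not the fingers, lifts the cover past 0.2 rad (value of joint cover above 0.2 rad and contact force between screwdriver_green and cover above 0.1 N and contact force between the fingers and cover below 0.1 N), for 0.1 s.
2. the cover stands open past 1.2 rad (value of joint cover above 1.2 rad), for 0.2 s.
3. the fingers hold the dish clear of the case's floor (height (world z) of dish above 0.03 m and contact force between the fingers and dish above 1 N), for 0.2 s.
At the end, for the whole second after the job is handed in: Dish held still in the fingers alone, underside over 95 mm above the worktop, level within 0.12 rad, its x axis at 90 degrees to the case's within 0.18 rad (either way), ball within 15 mm of its middle; cover open past 1.2 rad; screwdriver lying on the worktop, let go, clear of the case (height (world z) of dish above 0.095 m and contact force between the fingers and dish above 1 N and contact force between each of dish, screwdriver_green and case below 0.05 N and angle between the x axis of dish and the x axis of case, either way round above 1.39 rad and angle between dish's own z axis and vertical below 0.12 rad and linear speed of dish below 0.02 m/s and horizontal distance between ball_center and dish_middle below 0.015 m and distance between ball_center and dish_middle below 0.025 m and value of joint cover above 1.2 rad and height (world z) of each of handle_mid, blade_tip below 0.04 m and contact force between screwdriver_green and the fingers below 0.05 N); the arm keeps its last pose, push and grip.
It fails at once if the ball leaves the white ring (its centre more than 25 mm from the dish's middle) (horizontal distance between ball_center and dish_middle above 0.025 m).
It fails at once if the dish is tipped by more than 0.25 rad (angle between dish's own z axis and vertical above 0.25 rad).
It fails at once if the fingers touch the ball (contact force between the fingers and ball above 0.1 N).
It fails at once if a bystander is moved by more than 30 mm (distance of any of pliers_red, tape_measure, wood_offcut from where it was at the start of the episode above 0.03 m).
It also fails if it takes over 72 s, if anything falls off the work surface, if the arm or the gripper's body presses on something with over 40 N, if the wrist force passes 120 N, or if a joint passes its speed limit or range.

ROBOT

A 7-joint arm with a two-finger parallel gripper is mounted at the origin on a cart in front of the work surface, level with it; the furniture and walls round the work are solid. World frame = base frame: x ahead of the robot, y to its left, z up, the work surface at z = 0. Lengths are in m, angles in rad, forces in N, time in s.
With the tool pointing down it reaches from about 0.4 to 0.85 m from the base axis. Payload 10.4 kg.
Tool frame: the origin (TCP) lies on the centre line of the jaws, within the pads' length; the fingertips stand 22 mm ahead of it and the grasp point (between the pads) lies 3 mm ahead of it; z points along the fingers, y is the line along which they close (so a half turn about z gives the same grasp; the last joint's range is limited). The gripper opens to 87 mm and grips with 3 to 60 N. Pads are 19 mm wide; open, the fingers measure 117 mm over their backs; the gripper's body (75 mm by 190 mm) begins 51 mm behind the grasp point.
Start: joints at [-1.322, 0.332, -0.065, 1.46, 0.022, 1.35, -0.088], TCP at [0.168, 0.602, 0.245] pointing down, gripper open.
Joint ranges: [-2.6, 2.6], [-0.5, 2.12], [-1.47, 1.34], [0.16, 2.42], [-1.27, 4.41], [0.06, 2.06], [-2.6, 2.6]. Speed limits (rad/s): [2.22, 2.22, 2.79, 2.79, 3.14, 3.14, 3.14].

INTERFACE

Orientations are given as a unit quaternion [x, y, z, w].
In Python, from bench import r gives the robot as it stands.
- The arm moves only by the tool jog_arm, called after "Emit:" in YAML: its name, and indented under it one key for each argument. Schema: {"type":"object","properties":{"offsets":{"type":"array","items":{"type":"array","prefixItems":[{"type":"array","items":{"type":"number"},"minItems":3,"maxItems":3},{"type":"number"},{"type":"number"}],"minItems":3,"maxItems":3},"minItems":1,"maxItems":12},"force":{"type":"number"},"only":{"type":"string"},"quiet":{"type":"boolean"},"lines":{"type":"string"}},"required":["offsets"],"additionalProperties":false}. offsets is a list of rows, 1 to 12 of them, each written [[dx, dy, dz], turn, opening]: dx, dy, dz in m, then a turn about the tool's z in rad, then the finger opening in m; each row is the pose to reach, as a shift and turn from the pose commanded when the call began, along the tool's axes at that moment; what a row does not reach only later rows make up. A row lasts 1/10 s, in which the tool goes at most 0.05 m and 0.15 rad, less where a joint would pass 70% of its speed; a pose out of reach is approached as far as the arm can. The fingers move at their own pace and stop on an object; force is the grip in N (left out, the last holds). Time passes only in rows, so rows that do not move let the fingers close. The tool returns the time, the measured TCP pose, the force, the opening and the grip force at its end. only (a regular expression) keeps the lines of the reply that match it, lines (a string "A,B") keeps lines A to B, and quiet returns only ok. Input that does not fit is refused with a message, and nothing moves.
- r.read_state(): the state, without advancing time (a new reading comes with each control period).
- r.camera(name): name is "side" or "top"; returns a dict with "img" (384x512x3 uint8, red, green, blue), "fx", "fy", "cx", "cy" (pixels), "k1" (the pictures are not rectified: a ray, as slopes to the right and down, at radius r is drawn at 1 + k1 r^2 times it, then the intrinsics apply), "pose" (4x4, takes a point from camera to world coordinates). Camera axes: x right, y down, z forward; pixel columns grow to the right and rows downward; lengths in m; the calibration is good to about 2 mm. A picture is of the moment at which its call begins. There is no depth.
- r.close_job(): hands the job in; it is judged then, once.
The state is a dict: "time": time; "joint_positions": joint angles; "joint_vel": joint speeds; "joint_torque": joint torques, N m; "ee_pos": TCP position; "eef_rot": TCP orientation; "ft_force": force on the tool from outside, world axes, zero at the start; "torque": the same for the moment, N m; "width": finger opening in m; "grip_force": force on a finger pad.
Only numpy, scipy, OpenCV 4.12 (cv2) and the standard library are available. Lean on these libraries where they do the work, as an engineer would, in place of code of your own. Each camera call takes 0.05 s, during which the arm holds its last target. There are 200 camera calls.

## Working session

There is one attempt and no reset: what is moved stays moved. The work goes in short steps, Python scripts to look and compute and a tool call to move; the robot and the scene stay as the last step left them, time stands still between calls to the robot, and variables do not carry over. Pictures are saved under pics/ and viewed, at most 10 in all, crops included, and the job is handed in when it is done.

```bash
ls; mkdir -p pics
```

Create h.py:
```python
import numpy as np, cv2
from bench import r
def cam(n):
    c=r.camera(n); return c
def save(c,f): cv2.imwrite(f,c["img"][:,:,::-1])
def K(c): return np.array([[c["fx"],0,c["cx"]],[0,c["fy"],c["cy"]],[0,0,1.]]),np.array([c["k1"],0,0,0.])
def rays(c,uv):
    k,d=K(c); uv=np.asarray(uv,float).reshape(-1,1,2)
    p=cv2.undistortPoints(uv,k,d).reshape(-1,2)
    P=np.array(c["pose"]); return P[:3,3],np.c_[p,np.ones(len(p))]@P[:3,:3].T
def onz(c,uv,z):
    o,d=rays(c,uv); return o+d*((z-o[2])/d[:,2])[:,None]
def proj(c,X):
    k,d=K(c); P=np.linalg.inv(np.array(c["pose"]))
    X=np.atleast_2d(X)@P[:3,:3].T+P[:3,3]
    return cv2.projectPoints(X,np.zeros(3),np.zeros(3),k,d)[0].reshape(-1,2)
def tri(c1,u1,c2,u2):
    o1,d1=rays(c1,[u1]);o2,d2=rays(c2,[u2]);d1=d1[0];d2=d2[0]
    s=np.linalg.lstsq(np.c_[d1,-d2],o2-o1,rcond=None)[0]
    a=o1+s[0]*d1;b=o2+s[1]*d2; return (a+b)/2,np.linalg.norm(a-b)
```

Run:
```python
from h import *
for n in("top","side"):
    c=cam(n); save(c,f"pics/{n}0.png"); print(n,np.round(c["pose"],3).tolist(),c["fx"],c["k1"])
s=r.read_state(); print(s["ee_pos"],s["eef_rot"],s["time"],s["width"])
```

```text
bench.py
pics
top [[0.007, -0.99, 0.143, 0.412], [-1.0, -0.009, -0.017, 0.094], [0.018, -0.142, -0.99, 1.309], [0.0, 0.0, 0.0, 1.0]] 435.90735161628305 -0.05387559266590514
side [[-1.0, -0.006, 0.01, 0.591], [-0.012, 0.681, -0.732, 1.049], [-0.003, -0.732, -0.681, 0.984], [0.0, 0.0, 0.0, 1.0]] 493.7213690872204 -0.1292127328679937
[0.16768073 0.60174304 0.24384453] [ 1.35464948e-01  9.90781932e-01 -6.37968155e-04 -6.39598184e-05] 0.1 0.08705489988415571
```

View pics/top0.png

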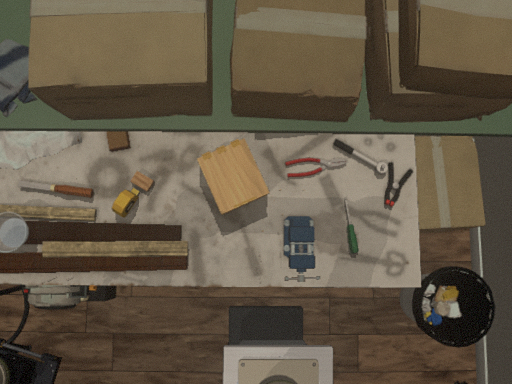

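View pics/side0.png

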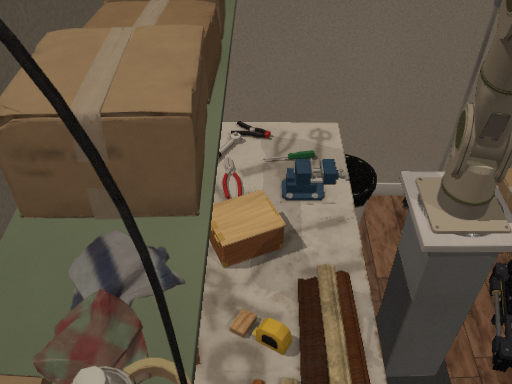

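Top view: case cover at (233,175), green screwdriver with handle (352,240) and blade up to (347,200), vise (300,240), tape (125,200), offcut (143,181), red pliers (315,165). The side view shows the same items, with the case front facing right.

Run:
```python
from h import *
ct=cam("top");cs=cam("side")
def big(m):
    n,l,st,ce=cv2.connectedComponentsWithStats(m.astype(np.uint8)); i=1+np.argmax(st[1:,4]); return l==i,st[i],ce[i]
for nm,c,box in(("top",ct,(320,180,380,270)),("side",cs,(255,140,325,170))):
    hsv=cv2.cvtColor(c["img"],cv2.COLOR_RGB2HSV)
    x0,y0,x1,y1=box
    m=np.zeros(hsv.shape[:2],bool); m[y0:y1,x0:x1]=((hsv[...,0]>45)&(hsv[...,0]<90)&(hsv[...,1]>110))[y0:y1,x0:x1]
    b,st,ce=big(m); ys,xs=np.nonzero(b); print(nm,"green",st,ce)
    pts=onz(c,np.c_[xs,ys],0.0125 if nm=="top" else .0125)
    q=pts[:,:2]; mu=q.mean(0); w,v=np.linalg.eigh(np.cov((q-mu).T)); d=v[:,1]; d=d*np.sign(d[0]); t=(q-mu)@d; t2=(q-mu)@v[:,0]
    print("mean",mu,"dir yaw",np.arctan2(d[1],d[0]),"ext",t.min(),t.max(),t2.min(),t2.max(), "ends",mu+d*t.min(),mu+d*t.max())
    if nm=="top":
        m=np.zeros(hsv.shape[:2],bool); m[130:225,190:280]=((hsv[...,0]<25)&(hsv[...,1]>80)&(hsv[...,2]>140))[130:225,190:280]
        b,st,ce=big(m); cn=cv2.findContours(b.astype(np.uint8),0,2)[0][0]; R=cv2.minAreaRect(cn); bp=cv2.boxPoints(R)
        print(st,R); P=onz(c,bp,.086); print(np.round(P,4),[np.linalg.norm(P[i]-P[i-1]).round(4) for i in range(4)])
        cr=c["img"][125:275,185:385]; cv2.imwrite("pics/a.png",cv2.resize(cr[:,:,::-1],None,fx=4,fy=4,interpolation=2))
    else:
        cr=c["img"][125:275,185:345]; cv2.imwrite("pics/b.png",cv2.resize(cr[:,:,::-1],None,fx=4,fy=4,interpolation=2))
```

```text
top green [350 236   1   1   1] [350. 236.]
mean [ 0.4710789  -0.21265782] dir yaw nan ext nan nan nan nan ends [nan nan] [nan nan]
[ 197  138   73   75 3198] ((232.39382934570312, 174.36643981933594), (62.5670051574707, 52.552974700927734), 65.55604553222656)
[[0.6909 0.2442 0.086 ]
 [0.7566 0.1078 0.086 ]
 [0.5908 0.0326 0.086 ]
 [0.5277 0.1671 0.086 ]] [np.float64(0.1804), np.float64(0.1514), np.float64(0.1821), np.float64(0.1486)]
side green [289 151  25   8 150] [301.54666667 154.81333333]
mean [ 0.45992062 -0.2209294 ] dir yaw 0.18125819883341537 ext -0.03896566207225894 0.042544889079322794 -0.018767841348562672 0.017915308131187777 ends [ 0.42159331 -0.22795364] [ 0.50176852 -0.21325995]<stdin>:11: RuntimeWarning: Degrees of freedom <= 0 for slice
  c *= np.true_divide(1, fact)
  c *= np.true_divide(1, fact)
```

View pics/a.png

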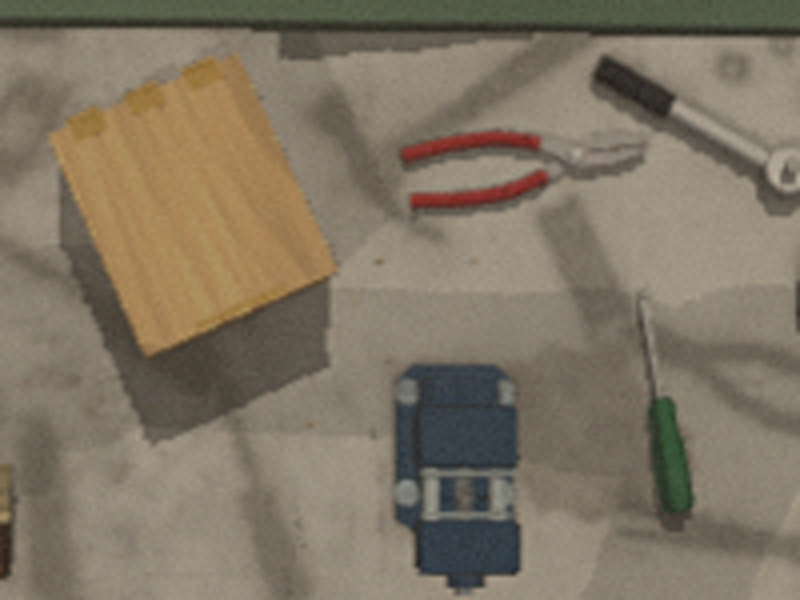

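View pics/b.png

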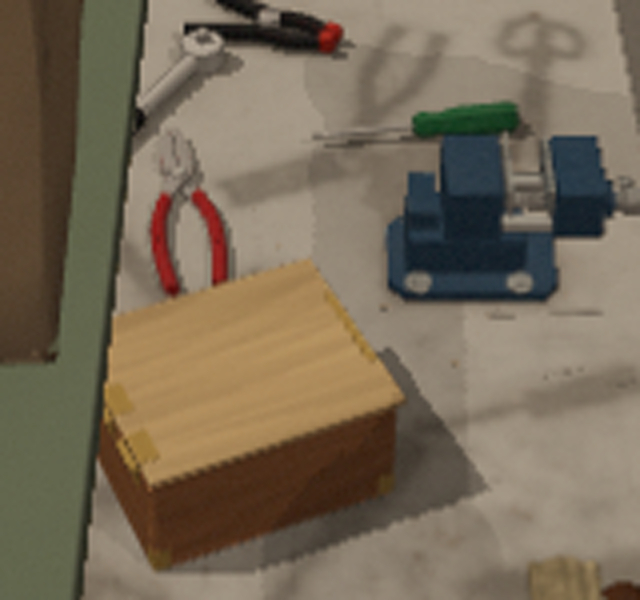

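Crops: the blade tip is at about top pixel (345,198), the handle runs (349,225) to (354,253), and the cover front edge runs (222,212)–(268,192). The vise is clear of the screwdriver by about 30 px.

Run:
```python
from h import *
ct=cam("top");cs=cam("side")
C={}
for nm,c,box in(("top",ct,(335,190,372,265)),("side",cs,(285,145,320,165))):
    im=c["img"].astype(int); x0,y0,x1,y1=box
    m=np.zeros(im.shape[:2],np.uint8); m[y0:y1,x0:x1]=((im[...,1]>im[...,0]*1.25)&(im[...,1]>im[...,2]*1.12))[y0:y1,x0:x1]
    ys,xs=np.nonzero(m); print(nm,len(xs),xs.min(),xs.max(),ys.min(),ys.max())
    R=cv2.minAreaRect(np.c_[xs,ys].astype(np.float32)); C[nm]=R[0]; print(R)
    q=onz(c,np.c_[xs,ys],0.0125)[:,:2]; mu=q.mean(0); w,v=np.linalg.eigh(np.cov((q-mu).T)); d=v[:,1]; d=d*np.sign(d[0]); t=(q-mu)@d
    print(mu,np.arctan2(d[1],d[0]),t.min(),t.max(),"mid",mu+d*(t.min()+t.max())/2)
print(tri(ct,C["top"],cs,C["side"]))
print("tip top",onz(ct,[[345.3,198.3]],.01),"tip tri",tri(ct,(345.3,198.3),cs,(185+315/4,125+138/4)))
g=lambda p:(185+p[0]/4,125+p[1]/4)
a,b=g((150,355)),g((332,272)); sa,sb=g((155,485)),g((403,398))
print("front L/R",onz(ct,[a,b],.083)); print("side",onz(cs,[g((403,398)),g((315,260)),sa],.083))
```

```text
top 165 348 357 225 252
((352.07000732421875, 238.48997497558594), (27.577165603637695, 7.071067810058594), 81.8698959350586)
[ 0.46243769 -0.21961766] 0.13799085590131824 -0.03930607887562982 0.04234668422897335 mid [ 0.46394354 -0.21940854]
side 174 288 314 151 158
((301.0, 154.5), (26.0, 7.0), 0.0)
[ 0.46030379 -0.22104109] 0.1837719150336353 -0.04209860331229754 0.04536382523987887 mid [ 0.46190891 -0.22074275]
(array([ 0.4628462 , -0.2176741 ,  0.01634084]), np.float64(0.001429156932529249))
tip top [[ 0.5847854  -0.20152611  0.01      ]] tip tri (array([ 0.58351405, -0.20178126,  0.00770659]), np.float64(0.0031537450280776924))
front L/R [[0.52796923 0.16424956 0.083     ]
 [0.58829735 0.0360042  0.083     ]]
side [[0.52666923 0.16374587 0.083     ]
 [0.58282106 0.03123447 0.083     ]
 [0.68089095 0.2397459  0.083     ]]
```

Add to h.py:
```python
from scipy.spatial.transform import Rotation as Ro
def goal(xyz,yaw=None):
    s=r.read_state(); R=Ro.from_quat(s["eef_rot"]).as_matrix(); d=R.T@(np.array(xyz)-s["ee_pos"])
    cur=np.arctan2(R[1,1],R[0,1])-np.pi/2
    t=0 if yaw is None else -((yaw-cur+np.pi)%(2*np.pi)-np.pi)
    print("goal",np.round(d,4),"turn",round(t,3),"| yaw",round(cur,4),"j7",round(s["joint_positions"][6],3),"t",s["time"])
```

```text
(no output)
```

Emit:
jog_arm:
  offsets:
    - [[-0.34,-0.167,0],-0.2,0.087]
    - [[-0.34,-0.167,0],-0.2,0.087]
    - [[-0.34,-0.167,0],-0.2,0.087]
    - [[-0.34,-0.167,0],-0.4,0.087]
    - [[-0.34,-0.167,0],-0.4,0.087]
    - [[-0.34,-0.167,0],-0.4,0.087]
    - [[-0.34,-0.167,0],-0.4,0.087]
    - [[-0.34,-0.167,0],-0.4,0.087]
    - [[-0.34,-0.167,0],-0.4,0.087]
  force: 40

```text
time: 1.2
ee_pos: [0.4546, 0.345, 0.2447]
eef_rot: [-0.06, 0.998, -0.001, 0.001]
ft_force: [0.1, 0.0, -0.1]
width: 0.087
grip_force: 0.0
```

```bash
python3 -c "
from h import *
goal((.473,-.2175,.15),.144)"
```

```text
goal [ 0.0492 -0.5605  0.0955] turn -0.024 | yaw 0.1199 j7 0.98 t 1.2
```

Emit:
jog_arm:
  offsets:
    - [[0.049,-0.56,0.02],-0.024,0.06]
    - [[0.049,-0.56,0.02],-0.024,0.06]
    - [[0.049,-0.56,0.02],-0.024,0.06]
    - [[0.049,-0.56,0.02],-0.024,0.06]
    - [[0.049,-0.56,0.02],-0.024,0.06]
    - [[0.049,-0.56,0.02],-0.024,0.06]
    - [[0.049,-0.56,0.02],-0.024,0.06]
    - [[0.049,-0.56,0.02],-0.024,0.06]
    - [[0.049,-0.56,0.02],-0.024,0.06]
    - [[0.049,-0.56,0.02],-0.024,0.06]
    - [[0.049,-0.56,0.09],-0.024,0.06]
    - [[0.049,-0.56,0.09],-0.024,0.06]

```text
time: 2.4
ee_pos: [0.474, -0.2133, 0.1542]
eef_rot: [-0.076, 0.997, -0.0, 0.001]
ft_force: [1.6, 1.8, 0.6]
width: 0.0601
grip_force: 0.0
```

```bash
python3 -c "
from h import *
goal((.473,-.2175,.026),.144)"
```

```text
goal [ 0.0019 -0.004   0.1282] turn 0.008 | yaw 0.1518 j7 2.169 t 2.4
```

Emit:
jog_arm:
  offsets:
    - [[0.002,-0.004,0.05],0.008,0.06]
    - [[0.002,-0.004,0.1],0.008,0.06]
    - [[0.002,-0.004,0.12],0.008,0.06]
    - [[0.002,-0.004,0.128],0.008,0.06]
    - [[0.002,-0.004,0.128],0.008,0.06]
    - [[0.002,-0.004,0.128],0.008,0.0]
    - [[0.002,-0.004,0.128],0.008,0.0]
    - [[0.002,-0.004,0.128],0.008,0.0]
    - [[0.002,-0.004,0.128],0.008,0.0]
    - [[0.002,-0.004,0.128],0.008,0.0]
    - [[0.002,-0.004,0.128],0.008,0.0]
  force: 60

```text
time: 3.5
ee_pos: [0.4724, -0.2161, 0.0269]
eef_rot: [-0.072, 0.997, -0.0, 0.0]
ft_force: [-0.4, -0.3, 4.0]
width: 0.0224
grip_force: 59.9
```

```bash
python3 -c "
from h import *
goal((.473,-.2175,.026),.144)"
```

```text
goal [-0.0004 -0.0015  0.0009] turn 0.0 | yaw 0.1442 j7 2.287 t 3.5
```

Emit:
jog_arm:
  offsets:
    - [[0,0,-0.04],0,0]
    - [[0,0,-0.08],0,0]
    - [[0,0,-0.12],0,0]
    - [[0,0,-0.16],0,0]
    - [[0.01,0.04,-0.17],-0.05,0]
    - [[0.01,0.08,-0.17],-0.1,0]
    - [[0.015,0.12,-0.17],-0.15,0]
    - [[0.02,0.16,-0.17],-0.2,0]
    - [[0.022,0.2,-0.17],-0.286,0]
    - [[0.024,0.24,-0.17],-0.286,0]
    - [[0.024,0.255,-0.17],-0.286,0]
    - [[0.024,0.255,-0.17],-0.286,0]

```text
time: 4.7
ee_pos: [0.4111, 0.035, 0.1964]
eef_rot: [-0.215, 0.977, 0.0, -0.0]
ft_force: [0.8, -0.3, -1.0]
width: 0.0225
grip_force: 59.9
```

Run:
```python
from h import *
goal((.412,.0325,.0895),.43)
for n in("top","side"):
    c=cam(n); s=r.read_state(); u=proj(c,[s["ee_pos"]])[0]; print(n,u)
    if n=="top": x,y=int(u[0])-60,int(u[1])-90; A=cv2.resize(c["img"][y:y+140,x:x+110],None,fx=3.5,fy=3.5); print(x,y)
    else: x,y=int(u[0])-90,int(u[1])-60; B=cv2.resize(c["img"][y:y+140,x:x+110],None,fx=3.5,fy=3.5);print(x,y)
cv2.imwrite("pics/c.png",np.hstack([A,B])[:,:,::-1])
```

```text
goal [ 0.0002 -0.0027  0.1069] turn 0.004 | yaw 0.4342 j7 1.766 t 4.7
top [270.96619804 255.81503173]
210 165
side [329.93461477 158.06560908]
239 98
```

View pics/c.png

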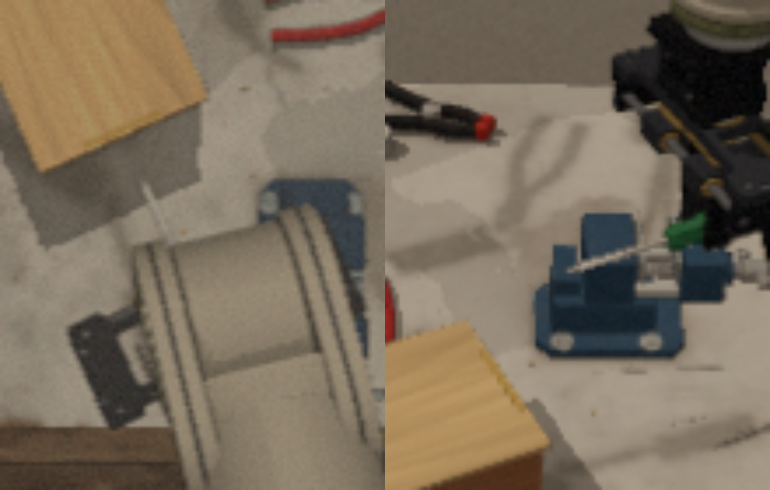

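Crop: blade tip at top pixel ≈(252,218) and side pixel ≈(292,175). The screwdriver is held and roughly level, with the vise just to the right of the gripper.

Run:
```python
from h import *
ct=cam("top");cs=cam("side")
s=r.read_state(); p=s["ee_pos"]
T,e=tri(ct,(252,217.9),cs,(291.9,175.1)); print(T,e,"rel",T-p)
d=np.array([np.cos(.434),np.sin(.434)]); n=np.array([-d[1],d[0]]); v=(T-p)[:2]; print("fwd",v@d,"lat",v@n)
g=lambda p:(185+p[0]/4,125+p[1]/4)
print("vise jaw top-left-back",tri(ct,g((420,405)),cs,g((443,150))),tri(ct,g((420,405)),cs,g((443,195))))
print("base",onz(ct,[g((398,370)),g((398,520))],.01), onz(ct,[g((418,570)),g((418,400))],.08))
```

```text
[0.51038914 0.08170192 0.17856385] 0.0032258287430420767 rel [ 0.09860309  0.04988916 -0.01787505]
fwd 0.11044025642426666 lat 0.003801062731238266
vise jaw top-left-back (array([ 0.49278891, -0.02126557,  0.13800151]), np.float64(0.004494376608551973)) (array([ 0.4930192 , -0.02502441,  0.09520617]), np.float64(0.0008251082265192432))
base [[ 0.52518638 -0.01704252  0.01      ]
 [ 0.41393184 -0.01681024  0.01      ]] [[ 0.37930722 -0.0247749   0.08      ]
 [ 0.49796607 -0.02517896  0.08      ]]
```

Emit:
jog_arm:
  offsets:
    - [[0,-0.003,0.04],0.004,0]
    - [[0,-0.003,0.08],0.004,0]
    - [[0,-0.003,0.1],0.004,0]
    - [[0,-0.003,0.106],0.004,0]
    - [[0,-0.003,0.106],0.004,0]

```text
time: 5.4
ee_pos: [0.4128, 0.0294, 0.0903]
eef_rot: [-0.211, 0.978, -0.0, -0.001]
ft_force: [0.3, 0.2, -1.4]
width: 0.0224
grip_force: 59.9
```

Run:
```python
from h import *
goal((.4763,.062,.0905),.43)
c=cam("side"); print(proj(c,[[.559,.1,.08]]))
cv2.imwrite("pics/d.png",cv2.resize(c["img"][150:270,200:360],None,fx=4,fy=4)[:,:,::-1])
```

```text
goal [-0.0712  0.0035 -0.0003] turn -0.005 | yaw 0.4249 j7 1.824 t 5.4
[[272.73412722 208.07538108]]
```

View pics/d.png

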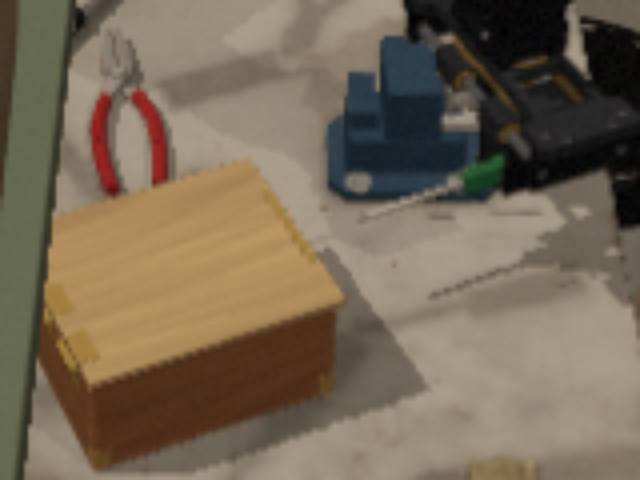

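Side view: blade tip at (290,204), level and aimed at the front lip's middle (273,208). Inserting now.

Emit:
jog_arm:
  offsets:
    - [[-0.02,0.003,0],-0.005,0]
    - [[-0.04,0.003,0],-0.005,0]
    - [[-0.045,0.003,0],-0.005,0]
    - [[-0.05,0.003,0],-0.005,0]
    - [[-0.055,0.003,0],-0.005,0]
    - [[-0.06,0.003,0],-0.005,0]
    - [[-0.066,0.003,0],-0.005,0]
    - [[-0.071,0.003,0],-0.005,0]
    - [[-0.071,0.003,0],-0.005,0]

```text
time: 6.35
ee_pos: [0.4769, 0.0626, 0.0906]
eef_rot: [-0.214, 0.977, 0.0, 0.0]
ft_force: [0.1, 0.8, -1.6]
width: 0.0225
grip_force: 59.9
```

Run:
```python
from h import *
goal((.4763,.062,.0905),.43)
s=r.read_state(); p=s["ee_pos"]; 
c=cam("side"); print(proj(c,[p+[.103,.047,-.018]]))
cv2.imwrite("pics/e.png",cv2.resize(c["img"][170:260,210:330],None,fx=5,fy=5)[:,:,::-1])
```

```text
goal [ 0.0008 -0.0003  0.0001] turn 0.001 | yaw 0.4315 j7 1.843 t 6.35
[[264.84311087 212.5469675 ]]
```

View pics/e.png

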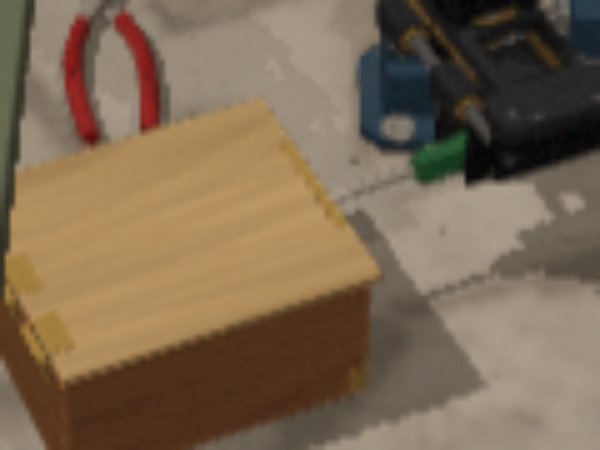

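The shaft disappears under the lip at pixel ≈(277,210), with no contact force. Levering now.

Emit:
jog_arm:
  offsets:
    - [[0,0,-0.007],0,0]
    - [[0,0,-0.014],0,0]
    - [[-0.002,0,-0.021],0,0]
    - [[-0.004,0,-0.028],0,0]
    - [[-0.006,0,-0.035],0,0]
    - [[-0.008,0,-0.042],0,0]
    - [[-0.011,0,-0.049],0,0]
    - [[-0.014,0,-0.057],0,0]
    - [[-0.017,0,-0.065],0,0]
    - [[-0.017,0,-0.065],0,0]

```text
time: 7.4
ee_pos: [0.4929, 0.0698, 0.1568]
eef_rot: [-0.214, 0.977, 0.0, 0.001]
ft_force: [0.2, 0.6, -2.3]
width: 0.0221
grip_force: 59.9
```

Run:
```python
from h import *
c=cam("side")
cv2.imwrite("pics/f.png",cv2.resize(c["img"][140:260,200:360],None,fx=4,fy=4)[:,:,::-1])
```

```text
(no output)
```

View pics/f.png

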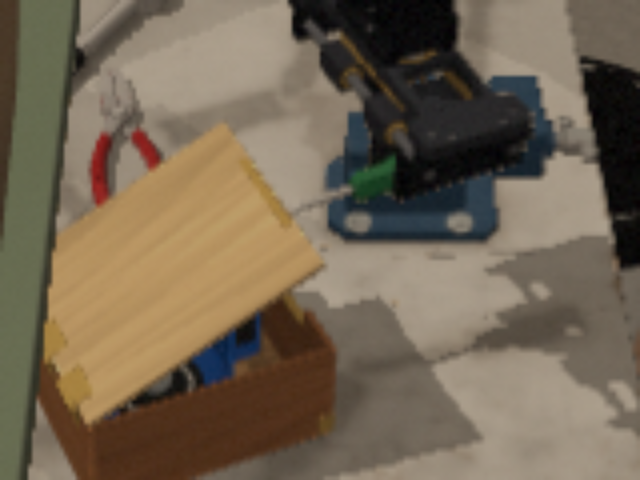

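The cover is up about 0.4 rad on the blade. The ball and dish are visible inside at about (243,232). Continuing along the arc.

Emit:
jog_arm:
  offsets:
    - [[-0.006,0,-0.014],0,0]
    - [[-0.014,0,-0.027],0,0]
    - [[-0.023,0,-0.039],0,0]
    - [[-0.033,0,-0.05],0,0]
    - [[-0.045,0,-0.06],0,0]
    - [[-0.057,0,-0.068],0,0]
    - [[-0.07,0,-0.076],0,0]
    - [[-0.084,0,-0.082],0,0]
    - [[-0.098,0,-0.086],0,0]
    - [[-0.112,0,-0.088],0,0]
    - [[-0.127,0,-0.088],0,0]
    - [[-0.135,0,-0.088],0,0]

```text
time: 8.65
ee_pos: [0.615, 0.1263, 0.2429]
eef_rot: [-0.214, 0.977, -0.0, -0.0]
ft_force: [-0.8, -0.3, -1.9]
width: 0.022
grip_force: 59.9
```

Run:
```python
from h import *
c=cam("side")
cv2.imwrite("pics/g.png",cv2.resize(c["img"][90:270,190:370],None,fx=3.3,fy=3.3)[:,:,::-1])
```

```text
(no output)
```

View pics/g.png

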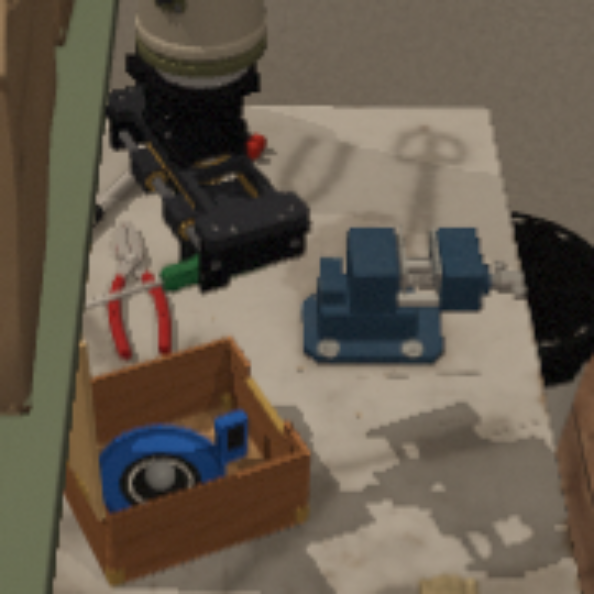

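The cover stands upright, with the ball in the middle of the white ring at (239,235). Now withdrawing and returning the screwdriver to its spot.

Emit:
jog_arm:
  offsets:
    - [[0.04,0,0],0,0]
    - [[0.08,0,0],0,0]
    - [[0.12,0,0],0,0]
    - [[0.16,0,0],0,0]
    - [[0.18,-0.04,0],0.05,0]
    - [[0.2,-0.08,0],0.1,0]
    - [[0.22,-0.12,0],0.15,0]
    - [[0.24,-0.16,0],0.2,0]
    - [[0.26,-0.2,0],0.25,0]
    - [[0.272,-0.24,0],0.287,0]
    - [[0.272,-0.251,0],0.287,0]
    - [[0.272,-0.251,0],0.287,0]

```text
time: 9.9
ee_pos: [0.4719, -0.2174, 0.2433]
eef_rot: [-0.071, 0.998, -0.0, -0.0]
ft_force: [-0.2, 1.5, -1.6]
width: 0.0224
grip_force: 59.9
```

```bash
python3 -c "
from h import *
goal((.473,-.216,.0275),.144)"
```

```text
goal [-0.0014  0.0013  0.2158] turn -0.003 | yaw 0.1414 j7 2.12 t 9.9
```

Emit:
jog_arm:
  offsets:
    - [[0,0,0.04],0,0]
    - [[0,0,0.08],0,0]
    - [[0,0,0.12],0,0]
    - [[0,0,0.16],0,0]
    - [[0,0,0.19],0,0]
    - [[0,0,0.205],0,0]
    - [[0,0,0.212],0,0]
    - [[0,0,0.216],0,0]
    - [[0,0,0.216],0,0]
    - [[0,0,0.216],0,0.06]
    - [[0,0,0.216],0,0.06]
    - [[0,0,0.216],0,0.06]

```text
time: 11.1
ee_pos: [0.4728, -0.216, 0.0282]
eef_rot: [-0.072, 0.997, -0.0, 0.001]
ft_force: [-0.1, -0.4, 0.2]
width: 0.0388
grip_force: 0.0
```

Emit:
jog_arm:
  offsets:
    - [[0,0,0],0,0.06]
    - [[0,0,-0.03],0,0.06]
    - [[0,0,-0.07],0,0.06]
    - [[0,0,-0.12],0,0.06]
    - [[0,0,-0.17],0,0.06]
    - [[0,0,-0.21],0,0.06]
    - [[0,0,-0.215],0,0.06]
    - [[0,0,-0.215],0,0.06]

```text
time: 11.9
ee_pos: [0.4727, -0.216, 0.2434]
eef_rot: [-0.072, 0.997, 0.0, 0.001]
ft_force: [0.3, 0.3, -0.4]
width: 0.0604
grip_force: 0.0
```

Run:
```python
from h import *
ct=cam("top");cs=cam("side")
def blob(c,box,f):
    im=c["img"].astype(int); x0,y0,x1,y1=box; m=np.zeros(im.shape[:2],np.uint8)
    m[y0:y1,x0:x1]=f(im[...,0],im[...,1],im[...,2])[y0:y1,x0:x1]
    ys,xs=np.nonzero(m); return xs,ys
xs,ys=blob(cs,(285,135,330,170),lambda r,g,b:(g>r*1.25)&(g>b*1.12)); print("screw side",len(xs),xs.min(),xs.max(),ys.min(),ys.max())
for n,c in(("t",ct),("s",cs)):
    xs,ys=blob(c,(195,130,285,270),lambda r,g,b:(b>r*1.6)&(b>g*1.3)); print(n,len(xs),xs.min(),xs.max(),ys.min(),ys.max())
A=cv2.resize(ct["img"][120:230,190:290],None,fx=4,fy=4); B=cv2.resize(cs["img"][170:280,200:300],None,fx=4,fy=4)
cv2.imwrite("pics/i.png",np.hstack([A,B])[:,:,::-1])
```

```text
screw side 163 288 314 151 159
t 604 214 249 156 196
s 538 220 264 214 244
```

View pics/i.png

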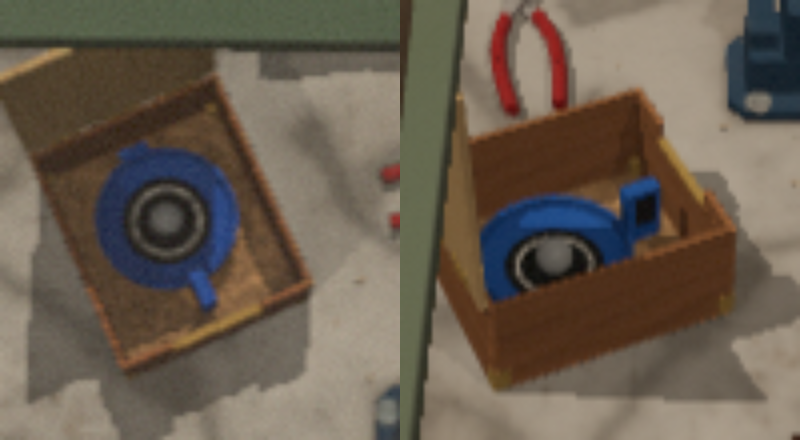

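Top view: cover open and dish centred at pixel ≈(232,175), with the ball in the ring and the fin around (241,192). The screwdriver is back in its place.

Run:
```python
from h import *
ct=cam("top");cs=cam("side")
im=ct["img"].astype(int); b=((im[...,2]>im[...,0]*1.4)&(im[...,2]>im[...,1]*1.2)).astype(np.uint8)
m=np.zeros_like(b); m[130:215,195:285]=b[130:215,195:285]
ys,xs=np.nonzero(m)
print("ring c",onz(ct,[[190+167.5/4,120+221/4]],.013))
D=cv2.distanceTransform(cv2.morphologyEx(m,3,np.ones((25,25))),2,5); y,x=np.unravel_index(D.argmax(),D.shape); print("disc",x,y,D.max(),onz(ct,[[x,y]],.028))
cen=onz(ct,[[190+167.5/4,120+221/4]],.013)[0]
P=onz(ct,np.c_[xs,ys],.062); v=P[:,:2]-cen[:2]; d=np.array([np.cos(.43),np.sin(.43)]); f=-(v@d); l=v@[-d[1],d[0]]
for lo,hi in((50,56),(56,62),(62,68),(68,74),(74,82),(82,95)):
    k=(f*1e3>lo)&(f*1e3<hi)&(abs(l)<.03); print(lo,k.sum(),np.round([l[k].mean(),l[k].min(),l[k].max()],4) if k.any() else "")
k=(f>.056)&(abs(l)<.02); print("fin centroid",P[k].mean(0),"px",xs[k].mean(),ys[k].mean())
for q in((260.2,216.7),(257,216.5)): print(onz(cs,[q],.062))
```

```text
ring c [[0.65147861 0.14201509 0.013     ]]
disc 231 174 17.181398 [[0.65247708 0.14412324 0.028     ]]
50 26 [ 0.0016 -0.021   0.0231]
56 7 [-0.0007 -0.0057  0.0046]
62 9 [-0.0008 -0.0059  0.0044]
68 9 [-0.0011 -0.0062  0.0041]
74 4 [ 0.0007 -0.0038  0.0038]
82 0 
fin centroid [0.59108204 0.11358771 0.062     ] px 240.82758620689654 192.82758620689654
[[0.59213511 0.11462487 0.062     ]]
[[0.6006475  0.11394173 0.062     ]]
```

Emit:
jog_arm:
  offsets:
    - [[-0.02,0.04,0],-0.03,0.04]
    - [[-0.04,0.08,0],-0.06,0.04]
    - [[-0.06,0.12,0],-0.1,0.04]
    - [[-0.08,0.16,0],-0.15,0.04]
    - [[-0.1,0.2,0],-0.2,0.04]
    - [[-0.13,0.24,0],-0.25,0.04]
    - [[-0.15,0.28,0],-0.286,0.04]
    - [[-0.165,0.309,0],-0.286,0.04]
    - [[-0.165,0.309,0],-0.286,0.04]
    - [[-0.165,0.309,0.05],-0.286,0.04]
    - [[-0.165,0.309,0.08],-0.286,0.04]
    - [[-0.165,0.309,0.08],-0.286,0.04]
  force: 60

```text
time: 13.3
ee_pos: [0.588, 0.1123, 0.1572]
eef_rot: [-0.213, 0.977, -0.001, -0.005]
ft_force: [-0.1, -0.5, 0.0]
width: 0.0399
grip_force: 0.0
```

```bash
python3 -c "
from h import *
goal((.592,.1138,.052),.432)"
```

```text
goal [-0.0052 -0.0004  0.1052] turn -0.002 | yaw 0.4296 j7 1.859 t 13.3
```

Emit:
jog_arm:
  offsets:
    - [[0,0,0],0,0.04]
    - [[0,0,0],0,0.04]

```text
time: 13.5
ee_pos: [0.5921, 0.1133, 0.1644]
eef_rot: [-0.213, 0.977, 0.0, 0.001]
ft_force: [-0.5, 0.4, 0.1]
width: 0.0402
grip_force: 0.0
```

```bash
python3 -c "
from h import *
goal((.592,.1138,.052),.432)"
```

```text
goal [1.000e-04 5.000e-04 1.124e-01] turn -0.002 | yaw 0.4296 j7 1.859 t 13.5
```

Emit:
jog_arm:
  offsets:
    - [[0,0,0.03],0,0.04]
    - [[0,0,0.06],0,0.04]
    - [[0,0,0.08],0,0.04]
    - [[0,0,0.095],0,0.04]
    - [[0,0,0.105],0,0.04]
    - [[0,0,0.112],0,0.04]
    - [[0,0,0.112],0,0.04]
    - [[0,0,0.112],0,0.04]

```text
time: 14.3
ee_pos: [0.5917, 0.1137, 0.0513]
eef_rot: [-0.213, 0.977, 0.0, 0.001]
ft_force: [-0.0, 0.0, 0.4]
width: 0.0401
grip_force: 0.0
```

Run:
```python
from h import *
c=cam("side"); cv2.imwrite("pics/j.png",cv2.resize(c["img"][150:270,190:310],None,fx=5,fy=5)[:,:,::-1])
```

```text
(no output)
```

View pics/j.png

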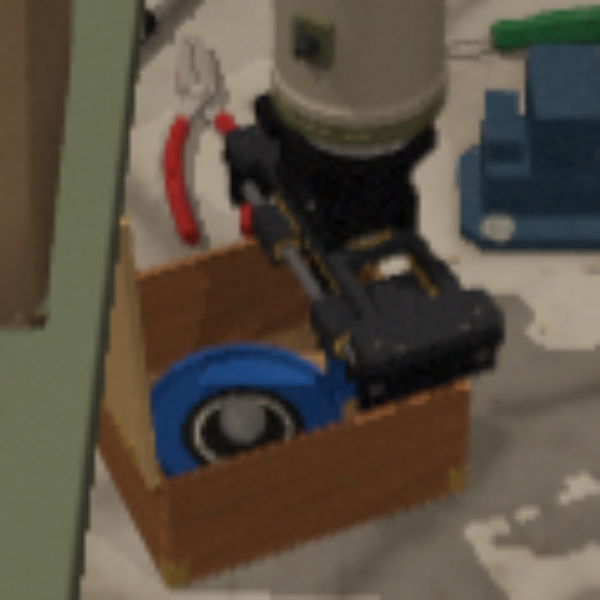

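The fingers straddle the fin and the ball is in the ring at (239,234). That was my eleventh picture, one over the limit of 10, so I'll work from numbers only from here. Closing in gentle stages.

Emit:
jog_arm:
  offsets:
    - [[0,0,0],0,0.032]
    - [[0,0,0],0,0.026]
    - [[0,0,0],0,0.021]
    - [[0,0,0],0,0.018]
    - [[0,0,0],0,0.016]
    - [[0,0,0],0,0.014]
    - [[0,0,0],0,0.013]
    - [[0,0,0],0,0.012]
    - [[0,0,0],0,0.011]
    - [[0,0,0],0,0.008]
    - [[0,0,0],0,0.004]
    - [[0,0,0],0,0.0]
  force: 10

```text
time: 15.55
ee_pos: [0.5911, 0.1137, 0.0505]
eef_rot: [-0.213, 0.977, 0.0, -0.0]
ft_force: [-0.6, -0.2, -0.0]
width: 0.0116
grip_force: 10.0
```

Emit:
jog_arm:
  offsets:
    - [[0,0,0],0,0]
    - [[0,0,0],0,0]
    - [[0,0,0],0,0]
  force: 60

```text
time: 15.85
ee_pos: [0.5911, 0.1136, 0.0505]
eef_rot: [-0.213, 0.977, 0.0, 0.0]
ft_force: [-0.2, 0.5, -0.4]
width: 0.0117
grip_force: 60.0
```

Add to h.py:
```python
def ballcheck():
    # white-ring/ball check in side view: blue blob and ball circle centre
    c=cam("side"); im=c["img"].astype(int); R,G,B=im[...,0],im[...,1],im[...,2]
    b=((B>R*1.6)&(B>G*1.3)).astype(np.uint8); b[:, :205]=0; b[:130]=0; b[:,300:]=0; b[265:]=0
    ys,xs=np.nonzero(b); h=cv2.convexHull(np.c_[xs,ys].astype(np.int32)); m=np.zeros_like(b); cv2.fillPoly(m,[h],1)
    grey=m&((im.max(2)-im.min(2))<30).astype(np.uint8)
    ball=cv2.morphologyEx(grey&(G>75).astype(np.uint8),2,np.ones((4,4)))
    n,l,st,ce=cv2.connectedComponentsWithStats(ball); print("blue bbox",xs.min(),xs.max(),ys.min(),ys.max())
    for i in range(1,n):
        if st[i,4]>8: print("grey blob",st[i],np.round(ce[i],1))
    d=(grey&(G<60).astype(np.uint8)); yy,xx=np.nonzero(d); print("dark disc",len(xx),xx.min(),xx.max(),yy.min(),yy.max())
```

```bash
python3 -c "
from h import *
goal((.592,.1138,.052),.432); ballcheck()"
```

```text
goal [-0.0009 -0.0002 -0.0015] turn -0.002 | yaw 0.4303 j7 1.904 t 15.85
blue bbox 220 299 174 244
grey blob [288 194   5   5  25] [290. 196.]
grey blob [236 231   6   7  41] [238.6 233.9]
dark disc 1767 220 299 174 244
```

Emit:
jog_arm:
  offsets:
    - [[0,0,-0.001],0,0]
    - [[0,0,-0.003],0,0]
    - [[0,0,-0.006],0,0]
    - [[0,0,-0.01],0,0]
    - [[0,0,-0.015],0,0]
    - [[0,0,-0.02],0,0]
    - [[0,0,-0.025],0,0]
    - [[0,0,-0.03],0,0]
    - [[0,0,-0.034],0,0]
    - [[0,0,-0.037],0,0]
    - [[0,0,-0.039],0,0]
    - [[0,0,-0.04],0,0]

```text
time: 17.1
ee_pos: [0.5912, 0.1137, 0.0907]
eef_rot: [-0.213, 0.977, 0.0, 0.0]
ft_force: [-0.1, -0.1, -2.6]
width: 0.0117
grip_force: 60.0
```

```bash
python3 -c "
from h import *
goal((.592,.1138,.18),.432); ballcheck(); print(r.read_state()['torque'])"
```

```text
goal [-0.0008 -0.0002 -0.0893] turn -0.002 | yaw 0.4303 j7 1.886 t 17.1
blue bbox 219 299 169 240
grey blob [289 194   4   4  16] [290.5 195.5]
grey blob [235 221   7   6  38] [237.9 223.3]
dark disc 1796 220 299 169 240
[-0.01262467  0.09322764  0.03357679]
```

Emit:
jog_arm:
  offsets:
    - [[0,0,-0.002],0,0]
    - [[0,0,-0.006],0,0]
    - [[0,0,-0.014],0,0]
    - [[0,0,-0.024],0,0]
    - [[0,0,-0.034],0,0]
    - [[0,0,-0.044],0,0]
    - [[0,0,-0.054],0,0]
    - [[0,0,-0.064],0,0]
    - [[0,0,-0.074],0,0]
    - [[0,0,-0.082],0,0]
    - [[0,0,-0.087],0,0]
    - [[0,0,-0.09],0,0]

```text
time: 18.35
ee_pos: [0.5912, 0.1136, 0.181]
eef_rot: [-0.213, 0.977, 0.0, 0.0]
ft_force: [-0.7, -1.7, -1.8]
width: 0.0115
grip_force: 60.0
```

```bash
python3 -c "
from h import *
goal((.592,.1138,.18),.432); ballcheck()
c=cam('side'); d=np.array([.909,.417,0])
for z in (.0245,.0645,.154): print(proj(c,[[.6515,.142,z]]))"
```

```text
goal [-0.0008 -0.0002  0.001 ] turn -0.002 | yaw 0.4302 j7 1.853 t 18.35
blue bbox 216 299 141 214
grey blob [276 152   4   4  16] [277.5 153.5]
grey blob [229 166   8  11  67] [232.  170.5]
grey blob [233 194   9   9  65] [236.9 197.7]
grey blob [288 194   4   4  16] [289.5 195.5]
dark disc 1911 216 299 141 214
[[237.87947094 233.74832989]]
[[237.46093543 223.22878714]]
[[236.46543862 197.98080867]]
```

The ball sits within 0.5 px of where it should, so the dish is level. Turning in four smooth portions.

Emit:
jog_arm:
  offsets:
    - [[0,0,0],0.01,0]
    - [[0,0,0],0.03,0]
    - [[0,0,0],0.06,0]
    - [[0,0,0],0.1,0]
    - [[0,0,0],0.15,0]
    - [[0,0,0],0.2,0]
    - [[0,0,0],0.25,0]
    - [[0,0,0],0.3,0]
    - [[0,0,0],0.34,0]
    - [[0,0,0],0.37,0]
    - [[0,0,0],0.39,0]
    - [[0,0,0],0.4,0]

```text
time: 19.65
ee_pos: [0.5911, 0.1136, 0.1805]
eef_rot: [-0.015, 1.0, 0.0, -0.0]
ft_force: [0.7, 0.5, -2.6]
width: 0.0116
grip_force: 60.0
```

Add to h.py:
```python
def pred():
    s=r.read_state(); p=s["ee_pos"]; R=Ro.from_quat(s["eef_rot"]).as_matrix(); y=np.arctan2(R[1,1],R[0,1])-np.pi/2
    b=p+[.0667*np.cos(y+.006),.0667*np.sin(y+.006),-.027]
    for n in("side","top"): print(n,"ball expected",proj(cam(n),[b])[0].round(1))
```

```bash
python3 -c "
from h import *
goal((.5912,.1137,.181),.4303-1.571); ballcheck(); pred()"
```

```text
goal [-0.0001  0.0001 -0.0005] turn 1.17 | yaw 0.0291 j7 1.471 t 19.65
blue bbox 215 299 139 207
grey blob [229 166   7  12  66] [231.6 171. ]
grey blob [231 187   9   8  60] [234.9 190.4]
dark disc 1834 216 299 139 207
side ball expected [234.4 191.2]
top ball expected [239.8 163.6]
```

Sign is right and the ball is centred.

Emit:
jog_arm:
  offsets:
    - [[0,0,0],0.01,0]
    - [[0,0,0],0.03,0]
    - [[0,0,0],0.06,0]
    - [[0,0,0],0.1,0]
    - [[0,0,0],0.15,0]
    - [[0,0,0],0.2,0]
    - [[0,0,0],0.25,0]
    - [[0,0,0],0.3,0]
    - [[0,0,0],0.34,0]
    - [[0,0,0],0.37,0]
    - [[0,0,0],0.39,0]
    - [[0,0,0],0.4,0]

```text
time: 21.0
ee_pos: [0.5911, 0.1136, 0.1806]
eef_rot: [0.184, 0.983, 0.0, 0.0]
ft_force: [1.1, -0.2, -1.7]
width: 0.0112
grip_force: 60.0
```

```bash
python3 -c "
from h import *
ballcheck(); pred()"
```

```text
blue bbox 216 299 140 200
grey blob [231 166   5   5  25] [233. 168.]
dark disc 1896 219 299 140 200
side ball expected [236.5 184.4]
top ball expected [249.4 165.3]
```

Emit:
jog_arm:
  offsets:
    - [[0,0,0],0.01,0]
    - [[0,0,0],0.03,0]
    - [[0,0,0],0.06,0]
    - [[0,0,0],0.1,0]
    - [[0,0,0],0.15,0]
    - [[0,0,0],0.2,0]
    - [[0,0,0],0.25,0]
    - [[0,0,0],0.3,0]
    - [[0,0,0],0.34,0]
    - [[0,0,0],0.37,0]
    - [[0,0,0],0.39,0]
    - [[0,0,0],0.4,0]

```text
time: 22.35
ee_pos: [0.5911, 0.1136, 0.1805]
eef_rot: [0.376, 0.927, 0.0, 0.0]
ft_force: [-0.7, 0.3, -1.7]
width: 0.0116
grip_force: 60.0
```

```bash
python3 -c "
from h import *
goal((.5912,.1137,.181),.4303-1.571); ballcheck(); pred()"
```

```text
goal [ 0.      0.0001 -0.0005] turn 0.37 | yaw -0.7708 j7 0.715 t 22.35
blue bbox 223 299 142 193
dark disc 1897 223 299 142 193
side ball expected [242.3 178.8]
top ball expected [257.7 170.5]
```

Emit:
jog_arm:
  offsets:
    - [[0,0,0],0.01,0]
    - [[0,0,0],0.03,0]
    - [[0,0,0],0.06,0]
    - [[0,0,0],0.1,0]
    - [[0,0,0],0.15,0]
    - [[0,0,0],0.2,0]
    - [[0,0,0],0.25,0]
    - [[0,0,0],0.29,0]
    - [[0,0,0],0.33,0]
    - [[0,0,0],0.355,0]
    - [[0,0,0],0.366,0]
    - [[0,0,0],0.37,0]

```text
time: 23.7
ee_pos: [0.5911, 0.1136, 0.1806]
eef_rot: [0.54, 0.842, 0.0, -0.0]
ft_force: [0.8, -0.0, -1.0]
width: 0.0113
grip_force: 60.0
```

Emit:
jog_arm:
  offsets:
    - [[0,0,0],0,0]
    - [[0,0,0],0,0]
    - [[0,0,0],0,0]
    - [[0,0,0],0,0]
    - [[0,0,0],0,0]
    - [[0,0,0],0,0]
    - [[0,0,0],0,0]
    - [[0,0,0],0,0]
    - [[0,0,0],0,0]
    - [[0,0,0],0,0]

```text
time: 24.7
ee_pos: [0.5911, 0.1136, 0.1805]
eef_rot: [0.54, 0.842, 0.0, -0.0]
ft_force: [0.2, -0.1, -1.4]
width: 0.0113
grip_force: 60.0
```

Run:
```python
from h import *
goal((.5912,.1137,.181),.4303-1.571); pred()
s=r.read_state(); print(s["torque"],np.abs(s["joint_vel"]).max())
c=cam("top"); im=c["img"].astype(int); R,G,B=im[...,0],im[...,1],im[...,2]
b=(B>R*1.6)&(B>G*1.3); b[:130]=0;b[215:]=0; ys,xs=np.nonzero(b); print("blue top",len(xs),xs.min(),xs.max(),ys.min(),ys.max())
print(im[158:190:2,250:280:2].sum(2)//3)
```

```text
goal [ 0.0001  0.0001 -0.0005] turn 0.001 | yaw -1.1398 j7 0.37 t 24.7
side ball expected [250.1 175.3]
top ball expected [262.9 177.8]
[ 0.03777899  0.05321859 -0.0564209 ] 0.0011552409571565466
blue top 328 265 284 159 196
[[122  85 132 133  86 134 136  93  99  99  97  95  96 104 114]
 [127  80 137 137  76 136 131  70  52  60  81  89  93 101 104]
 [102  77 133 136  85 132 137  69  58  55  55  51  84  97  95]
 [125 115 129 135  81 133 134  76  77  71  65  56  54  76 100]
 [129 116 128 133  89 133 135  74  71  77  74  71  68  53  72]
 [125 124 125 134  89 134 139  80  38  45  74  76  76  70  58]
 [122 124 121 136 109 134 139  89 133  82  40  70  76  81  66]
 [126 119 118 132 108 119 139  91  44  90  89  46  78  73  71]
 [122 113 110 133 107 121 131 112  59  34 110  49  64  75  76]
 [119 117 114 131 107 111 128 119 107  43  60 120  48  77  76]
 [120 116 110 124 111 110 129 117  98  50  42 135  43  77  71]
 [122 113 113 126 116  99 129 106  73  41  58 129  46  78  79]
 [121 121 119 121 105  94 124 101  37  40  86  71  60  80  80]
 [120 118 110 115 110  90 119 101  37  75 131  50  76  81  78]
 [124 117 115 109 106  84 112  94 116 139  54  64  82  76  72]
 [123 121 115 113  98  81 111 104  72  45  72  82  82  79  67]]
```

The visible half of the dish in the top view fits: ring edge at column 272 and ball edge at about 267, row 177, both centred on the expected (263,178). The arm is still, so I'm handing in.

```bash
python3 -c "
from bench import r
print(r.close_job())"
```

```text
the job is handed in; nothing more can be done
None
```

I handed the job in at about 25 s with every step done; no verdict came back, the last checks showed the dish level and still about 13 cm up, turned 90° with the ball centred, and I viewed 11 pictures, one over the limit of 10.

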